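# Put the seasonings back in their holders

### The arm

A 6-joint arm with a two-finger parallel gripper is mounted at the origin on a cart in front of the work surface, level with it; the furniture and walls round the work are solid. World frame = base frame: x ahead of the robot, y to its left, z up, the work surface at z = 0. Lengths are in m, angles in rad, forces in N, time in s.
With the tool pointing down it reaches from about 0.425 to 0.95 m from the base axis. Payload 3.5 kg.
Tool frame: the origin (TCP) lies midway between the tips of the shut fingers; the grasp point (between the pads) lies 19 mm behind it; z points along the fingers, y is the line along which they close (so a half turn about z gives the same grasp; the last joint's range is limited). The gripper opens to 85 mm and grips with 20 to 120 N. Pads are 22 mm wide; open, the fingers measure 114 mm over their backs; the gripper's body (76 mm by 85 mm) begins 54 mm behind the grasp point. The pads swing forward as they close: fully open they stand 13 mm farther back than shut.
Start: joints at [-1.297, 0.286, 1.577, -0, 1.279, -0.15], TCP at [0.278, -0.615, 0.231] pointing down, gripper open.
Joint ranges: [-2.77, 2.77], [-0.9, 2.22], [0.21, 2.48], [-1.53, 4.67], [0.24, 2.81], [-2.84, 2.84]. Speed limits (rad/s): [2.79, 2.79, 3.14, 3.14, 3.14, 3.14].

### API

Orientations are given as a unit quaternion [x, y, z, w].
In Python, from plant import ctrl gives the robot as it stands.
- The arm moves only by the tool arm_command, never from a script. Its argument "steps" is one flat list of numbers, 5 for each row, row after row: the opening in per cent of the stroke, from 0 (shut) to 100 (fully open), then the shift along the tool's x, y, z each as a share of 25 mm, from -1 to 1, then the turn about the tool's z as a share of 0.1 rad, from -1 to 1. In form: [grip, tx, ty, tz, spin, grip, tx, ty, tz, spin, ...]. A call has 1 to 8 rows; each row shifts and turns the commanded pose from where the row before left it, along the tool's axes as they then stand; what a row does not reach is not made up. A row lasts 1/12 s, in which the tool goes at most 41.7 mm and 7.16 degrees, less where a joint would pass 70% of its speed; a pose out of reach is approached as far as the arm can. A call with a number of a shift or a turn outside -1 to 1 is refused whole. A call with a gripper value outside its range is refused whole. The fingers move at their own pace and stop on an object; "squeeze" is the grip in N (left out, the last holds). Time passes only in rows, so rows that do not move let the fingers close. It gives the time, the measured TCP pose, the force, the opening and the grip force at its end, in the units of the state.
- ctrl.get_state(): the state, without advancing time (a new reading comes with each control period).
- ctrl.read_camera(name): name is "scene" or "top" or "wrist"; returns the picture (400x640x3 uint8, red, green, blue); there is no depth.
- ctrl.camera_model(name): a dict with "intrinsics" (3x3 intrinsics, pixels), "rvec" (rotation vector, rad) and "tvec" (3), from world to camera coordinates, as OpenCV has them. Camera axes: x right, y down, z forward; pixel columns grow to the right and rows downward; lengths in m; the calibration is good to about 2 mm. A picture is of the moment at which its call begins: read the wrist's pose just before it. camera_model takes no time and is no camera call; for the wrist camera it gives the pose at the moment of the call.
- ctrl.sign_off(): hands the job in; it is judged then, once.
The state is a dict: "time": time; "qpos": joint angles; "dq": joint speeds; "joint_efforts": joint torques, N m; "eef_pos": TCP position; "tcp_rot": TCP orientation; "contact_force": force on the tool from outside, world axes, zero at the start; "wrist_torque": the same for the moment, N m; "opening": opening from 0.0 (shut) to 1.0 (fully open); "finger_force": force on a finger pad.
Only numpy, scipy, OpenCV 4.12 (cv2) and the standard library are available. Lean on these libraries where they do the work, as an engineer would, in place of code of your own. Each camera call takes 0.05 s, during which the arm holds its last target. There are 200 camera calls.

### The job

Tidy the seasonings away: stand the two spice jars from the middle of the worktop (not those by the tea box and the canisters at the far right) in the wooden rack with the two equal wells, one in each, and in the wooden cruet stand put the pepper mill in the wide well and the salt shaker in the narrower one. Set each down gently, upright on the floor of its well, without dropping it, and leave the jam jar and the low tin standing where they are.

Things in the scene. Friction and masses are not known exactly. Their poses are not given: they have to be found in the camera images.
- spice_jar_1: Spice jar: slim straight glass cylinder with a screw cap of the same width, dark from above; 41 mm across, 105 mm tall. Its origin is the centre of its underside, z up; round, so its yaw does not matter. It stands among the other loose things behind the two wooden holders; jars like it by the tea box and the canisters at the far right do not count. Grip it about 75 mm up. The other spice jar has the same shape.
- spice_jar_2: The other spice jar: same shape and size as spice_jar_1 (41 mm across, 105 mm tall). Its origin is the centre of its underside, z up; round, so its yaw does not matter. The two may be exchanged.
- salt_shaker: Salt shaker: clear glass with a pale grey domed cap with holes; shorter than the spice jars. 44 mm across at its widest, 90 mm tall. Its origin is the centre of its underside, z up; round, so its yaw does not matter. The glass is 43 mm wide 30 mm above its underside and narrows upward to the cap, which is 34 mm wide with upright sides from 66 to 80 mm; grip the cap about 72 mm up.
- pepper_mill: Pepper mill: turned brown wood with a round head and a small steel knob on top; the tallest of these things, 170 mm tall, 58 mm across at its foot. Its origin is the centre of its underside, z up; round, so its yaw does not matter. The body narrows from 58 mm at the foot to 47 mm at 122 mm; the head, a ball, is 49 mm wide at 132 to 141 mm, and the knob tops it at 170 mm. Grip it about 132 mm up, at the head and the neck below it. The head does not turn.
- jam_jar: Bystander: squat glass jar of red jam with a red lid, 65 to 69 mm across, 86 mm tall. Stays where it is. Origin at the centre of its underside.
- low_tin: Bystander: low food tin, 75 mm across, 58 mm tall. Stays where it is. Origin at the centre of its underside.
- spice_rack: Spice rack: plain light wooden block, 92 x 200 mm and 22 mm high, with two equal round wells side by side and a low steel loop (14 mm above the wood) at each end. It does not shift. Origin: centre of its underside; its y axis is its long side, z up. The wells are centred at x = 0, y = +48 mm and y = -48 mm; each 56 mm wide with a 3 mm chamfer at the mouth, its floor 8 mm above the origin (14 mm below the top of the wood).
- cruet_stand: Cruet stand: light wooden block of the same make, 106 x 236 mm and 22 mm high, with one wide and one narrower round well and a low steel loop (14 mm above the wood) at each end. It does not shift. Origin: centre of its underside; its y axis is its long side, z up. Wide well, 74 mm, centred at x = 0, y = +58 mm; narrower well, 58 mm, centred at x = 0, y = -62 mm; 3 mm chamfers at the mouths, floors 8 mm above the origin (14 mm below the top of the wood).

How it is judged:
By the outcome, as a careful person would: the job done as asked, in the order asked, and still so for the second after the job is handed in, with the robot touching nothing.
It also fails if it takes over 109 s, if anything falls off the work surface, if the arm or the gripper's body presses on something with over 40 N, if the wrist force passes 120 N, or if a joint passes its speed limit or range.

## Working session

There is one attempt and no reset: what is moved stays moved. The work goes in short steps, Python scripts to look and compute and a tool call to move; the robot and the scene stay as the last step left them, time stands still between calls to the robot, and variables do not carry over. Pictures are saved under pics/ and viewed, at most 14 in all, crops included, and the job is handed in when it is done.

Besides the shell and the picture viewer there is one more tool, called as name(argument=value, ...) on one line, values as JSON. arm_command: Moves the arm, as the interface text tells. Its arguments: {"type":"object","properties":{"steps":{"type":"array","items":{"type":"number"}},"squeeze":{"type":"number"}},"required":["steps"]}

```bash
ls; mkdir -p pics; python3 - <<'E'
from plant import ctrl
import cv2
for n in ("top","scene"):
    cv2.imwrite(f"pics/{n}0.png",ctrl.read_camera(n)[:,:,::-1])
    print(n,ctrl.camera_model(n))
s=ctrl.get_state();print(s)
E
```

```text
pics
top {'intrinsics': array([[387.75537082,   0.        , 316.05246132],
       [  0.        , 387.75537082, 196.97928809],
       [  0.        ,   0.        ,   1.        ]]), 'rvec': array([ 2.1491426 , -2.15414198,  0.10912154]), 'tvec': array([-0.07486465,  0.58271801,  1.03426693])}
scene {'intrinsics': array([[475.22590325,   0.        , 323.44577909],
       [  0.        , 475.22590325, 196.66298646],
       [  0.        ,   0.        ,   1.        ]]), 'rvec': array([ 1.00614051, -2.55051098,  0.93525297]), 'tvec': array([0.35882157, 0.33426048, 0.95418804])}
{'time': 0.1, 'qpos': array([-1.29696664e+00,  2.87138835e-01,  1.57802830e+00, -2.67910237e-05,
        1.27861149e+00, -1.49960470e-01]), 'dq': array([-0.00176968, -0.00068506, -0.00175176,  0.00086858, -0.00278583,
       -0.00081141]), 'joint_efforts': array([ 9.31345785e-04, -4.07294726e+01, -2.93697506e+01, -1.53643218e-04,
        3.45520319e-03,  7.48897861e-06]), 'eef_pos': array([ 0.2774546 , -0.61468618,  0.23004557]), 'tcp_rot': array([ 9.77632713e-01,  2.10316629e-01, -8.04494566e-05, -1.09009847e-03]), 'contact_force': array([-0.62156114, -0.02013034,  0.05049057]), 'wrist_torque': array([-0.02852419,  0.0017509 , -0.02884693]), 'finger_force': 0.0, 'opening': 1.0003924716470658}
```

View pics/top0.png

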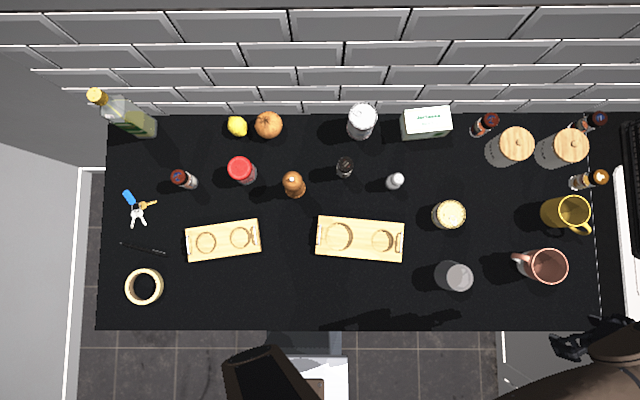

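View pics/scene0.png

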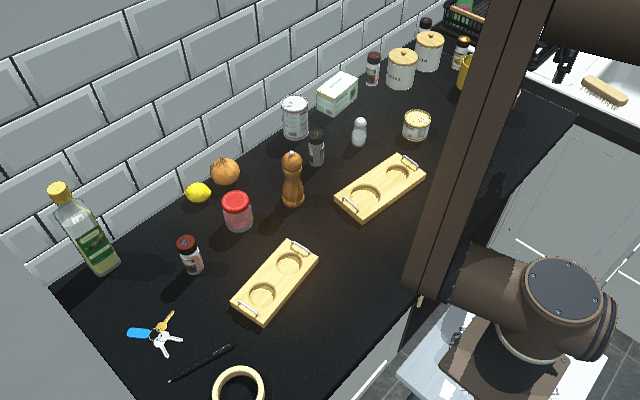

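Top view: jars at (180,177) and (345,163), jam (240,168), mill (293,183), salt (397,180), tin (449,213), rack (222,240), cruet stand (360,240) with its wide well on the left. Next I measure them.

```bash
cat > h.py <<'E'
import numpy as np, cv2
from plant import ctrl
from scipy.spatial.transform import Rotation as R
def cast(m,uv,z):
    K=m["intrinsics"];Rm=cv2.Rodrigues(np.array(m["rvec"]))[0];t=np.array(m["tvec"])
    c=-Rm.T@t;d=Rm.T@np.linalg.inv(K)@np.array([uv[0],uv[1],1.]);return c+d*(z-c[2])/d[2]
def proj(m,p): return cv2.projectPoints(np.array([p],float),np.array(m["rvec"]),np.array(m["tvec"]),m["intrinsics"],None)[0].ravel()
E
python3 - <<'E'
from h import *
im=cv2.imread("pics/top0.png");m=ctrl.camera_model("top")
print("cam",cast(m,(316,197),0), -cv2.Rodrigues(m["rvec"])[0].T@m["tvec"])
hsv=cv2.cvtColor(im,cv2.COLOR_BGR2HSV)
w=cv2.inRange(hsv,(12,50,110),(30,255,255)); w[:210]=0; w[270:]=0; w[:,:180]=0; w[:,410:]=0
w=cv2.morphologyEx(w,cv2.MORPH_CLOSE,np.ones((5,5)))
for c in cv2.findContours(w,cv2.RETR_EXTERNAL,2)[0]:
    if cv2.contourArea(c)<800: continue
    b=cv2.boxPoints(cv2.minAreaRect(c)); P=np.array([cast(m,p,.022)[:2] for p in b])
    print(b.round(1).tolist(),P.round(4).tolist(),"ctr",P.mean(0).round(4),"sides",np.linalg.norm(P-np.roll(P,1,0),axis=1).round(3))
for n,uv,z in [("jarA",(179,177),.105),("jarB",(345,163),.105),("salt",(398,179),.09),("mill",(290,177),.17),("jam",(239,167),.086),("tin",(449,213),.058)]: print(n,cast(m,uv,z).round(3))
cr=cv2.resize(im[140:275,155:475],None,fx=2.5,fy=2.5,interpolation=cv2.INTER_CUBIC); cv2.imwrite("pics/crop0.png",cr)
E
```

```text
cam [ 0.58656015 -0.07546548  0.        ] [ 0.45560761 -0.09501476  1.09465381]
[[182.6999969482422, 228.10000610351562], [256.79998779296875, 217.0], [261.8999938964844, 251.3000030517578], [187.8000030517578, 262.29998779296875]] [[0.4982, 0.2945], [0.5284, 0.0886], [0.4342, 0.0729], [0.4044, 0.2767]] ctr [0.4663 0.1832] sides [0.096 0.208 0.095 0.206]
[[314.1000061035156, 253.8000030517578], [317.8999938964844, 214.10000610351562], [405.1000061035156, 222.60000610351562], [401.20001220703125, 262.29998779296875]] [[0.4272, -0.0704], [0.5363, -0.0812], [0.5122, -0.321], [0.4042, -0.3075]] ctr [ 0.47  -0.195] sides [0.238 0.11  0.241 0.109]
jarA [0.628 0.279 0.105]
jarB [ 0.663 -0.153  0.105]
salt [ 0.622 -0.292  0.09 ]
mill [ 0.615 -0.016  0.17 ]
jam [0.657 0.127 0.086]
tin [ 0.536 -0.431  0.058]
```

View pics/crop0.png

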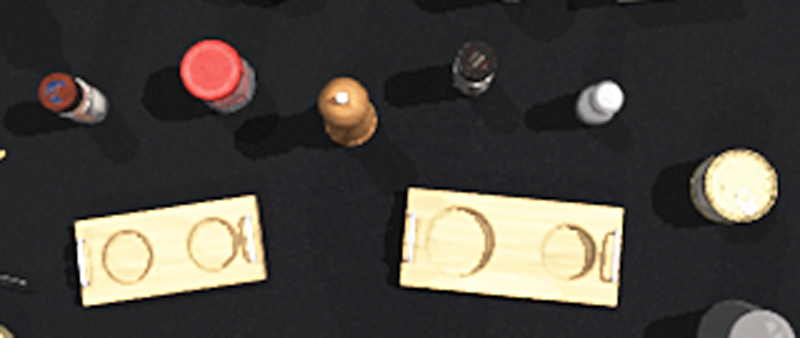

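arm_command(steps=[100,0,0,0,0.85,100,0,0,0,0.85,100,0,0,0,0.85,100,0,0,0,0.85,100,0,0,0,0.84,100,0,0,0,0])

```text
time: 0.6
eef_pos: [0.2775, -0.6149, 0.2305]
tcp_rot: [1.0, -0.001, -0.0, -0.001]
contact_force: [0.3, -0.2, 0.6]
opening: 1.003
finger_force: 0.0
```

```bash
python3 - <<'E'
from h import *
s=ctrl.get_state();print(s["eef_pos"],R.from_quat(s["tcp_rot"]).as_matrix().round(3).tolist())
im=cv2.imread("pics/top0.png");m=ctrl.camera_model("top")
for n,p in [("wellA",(128,256)),("wellB",(213,243)),("wide",(460,242)),("narrow",(568,251))]:
    print(n,cast(m,(155+p[0]/2.5,140+p[1]/2.5),.022).round(4))
# jars: cap circle via crop readings
for n,p,z in [("jarA",(59,93),.105),("jarB",(475,61),.105),("salt",(606,98),.08),("mill",(341,99),.17),("millhead",(345,105),.137)]:
    print(n,cast(m,(155+p[0]/2.5,140+p[1]/2.5),z).round(4))
E
```

```text
[ 0.27751407 -0.61488837  0.23051686] [[1.0, -0.002, -0.0], [-0.002, -1.0, 0.001], [-0.0, -0.001, -1.0]]
wellA [0.4587 0.2276 0.022 ]
wellB [0.4728 0.1337 0.022 ]
wide [ 0.4735 -0.139   0.022 ]
narrow [ 0.4635 -0.2572  0.022 ]
jarA [0.6271 0.2804 0.105 ]
jarB [ 0.6589 -0.1527  0.105 ]
salt [ 0.6236 -0.2919  0.08  ]
mill [ 0.6088 -0.0191  0.17  ]
millhead [ 0.6082 -0.0204  0.137 ]
```

arm_command(steps=[100,0.8,-0.97,0,0,100,0.8,-0.97,0,0,100,0.8,-0.97,0,0,100,0.8,-0.97,0,0,100,0.8,-0.97,0,0,100,0.8,-0.97,0,0,100,0.8,-0.97,0,0,100,0.8,-0.97,0,0])

```text
time: 1.27
eef_pos: [0.4383, -0.4198, 0.231]
tcp_rot: [1.0, 0.001, -0.0, -0.0]
contact_force: [-0.5, -0.8, -0.3]
opening: 0.996
finger_force: 0.0
```

arm_command(steps=[100,0.8,-0.97,0,0,100,0.8,-0.97,0,0,100,0.8,-0.97,0,0,100,0.8,-0.97,0,0,100,0.8,-0.97,0,0,100,0.8,-0.97,0,0,100,0.8,-0.97,0,0,100,0.8,-0.97,0,0])

```text
time: 1.93
eef_pos: [0.5983, -0.2258, 0.2309]
tcp_rot: [1.0, 0.001, -0.0, -0.0]
contact_force: [-0.8, -0.1, -0.1]
opening: 1.004
finger_force: 0.0
```

arm_command(steps=[100,0.8,-0.97,0,0,100,0.8,-0.97,0,0,100,0.8,-0.97,0,0,100,0,0,0,0,100,0,0,0,0])

```text
time: 2.35
eef_pos: [0.6581, -0.153, 0.2306]
tcp_rot: [1.0, 0.002, -0.001, -0.0]
contact_force: [-0.5, 0.0, -0.8]
opening: 1.0
finger_force: 0.0
```

```bash
python3 - <<'E'
from h import *
s=ctrl.get_state();print(s["eef_pos"],s["qpos"].round(2))
m=ctrl.camera_model("wrist");im=ctrl.read_camera("wrist")[:,:,::-1].copy()
print("cam",-cv2.Rodrigues(m["rvec"])[0].T@m["tvec"])
for p in [(.659,-.153,.105),(.659,-.153,0),(.4735,-.139,.022)]:
    u=proj(m,p);print(u);cv2.drawMarker(im,tuple(int(x) for x in u),(0,255,0),0,8)
cv2.imwrite("pics/w1.png",im)
E
```

```text
[ 0.65809703 -0.15302925  0.23058332] [-0.38  0.29  1.57 -0.    1.28  1.19]
cam [ 0.72506706 -0.15235499  0.3720584 ]
[320.58219929 193.26280609]
[320.4654626  171.85306495]
[308.77983368 319.78790578]
```

View pics/w1.png

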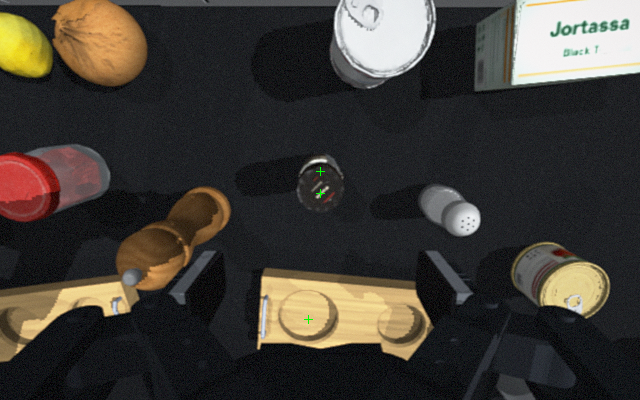

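```bash
python3 - <<'E'
from h import *
m=ctrl.camera_model("wrist")
for n,uv,z in [("jarB",(321.5,189.5),.105),("salt",(463,218),.088),("mill knob",(131,276),.168),("wide",(307,316),.022),("narrow",(401,325),.022)]: print(n,cast(m,uv,z).round(4))
E
```

```text
jarB [ 0.6617 -0.1549  0.105 ]
salt [ 0.6306 -0.2876  0.088 ]
mill knob [ 0.6134 -0.0199  0.168 ]
wide [ 0.4784 -0.1376  0.022 ]
narrow [ 0.4654 -0.2571  0.022 ]
```

arm_command(steps=[100,0.1,0,1,0,100,0,0,1,0,100,0,0,1,0,100,0,0,1,0,100,0,0,1,0,100,0,0,1,0,100,0,0,1,0,100,0,0,0.1,0], squeeze=40)

```text
time: 3.07
eef_pos: [0.6556, -0.1547, 0.0478]
tcp_rot: [1.0, -0.001, -0.005, -0.002]
contact_force: [-1.4, 0.5, -0.9]
opening: 0.996
finger_force: 0.0
```

arm_command(steps=[30,0,0,0,0,30,0,0,0,0,30,0,0,0,0,30,0,0,0,0,30,0,0,0,0,30,0,0,0,0,30,0,0,0,0,30,0,0,0,0])

```text
time: 3.73
eef_pos: [0.6617, -0.1553, 0.0565]
tcp_rot: [1.0, 0.0, 0.002, 0.001]
contact_force: [-0.1, 0.2, 5.8]
opening: 0.47
finger_force: 42.4
```

arm_command(steps=[30,0,0,-1,0,30,0,0,-1,0,30,0,0,-1,0,30,0,0,-1,0,30,-0.94,0,0,0,30,-0.94,0,0,0,30,-0.94,0,0,0,30,-0.94,0,0,0])

```text
time: 4.4
eef_pos: [0.5648, -0.1541, 0.1535]
tcp_rot: [1.0, 0.0, -0.0, -0.0]
contact_force: [-0.0, -0.5, -0.8]
opening: 0.466
finger_force: 42.2
```

arm_command(steps=[30,-0.94,0,0,0,30,-0.94,0,0,0,30,-0.94,0,0,0,30,-0.94,0,0,0,30,0,-0.97,0,0,30,0,-0.97,0,0,30,0,-0.97,0,0,30,0,-0.97,0,0])

```text
time: 5.07
eef_pos: [0.4715, -0.0565, 0.1537]
tcp_rot: [1.0, -0.001, -0.0, -0.0]
contact_force: [0.3, 0.6, -0.9]
opening: 0.469
finger_force: 42.2
```

arm_command(steps=[30,0,-0.97,0,0,30,0,-0.97,0,0,30,0,-0.97,0,0,30,0,-0.97,0,0,30,0,-0.97,0,0,30,0,-0.97,0,0,30,0,-0.97,0,0,30,0,-0.97,0,0])

```text
time: 5.73
eef_pos: [0.4716, 0.1377, 0.1536]
tcp_rot: [1.0, 0.0, -0.0, -0.0]
contact_force: [0.6, 0.2, 0.3]
opening: 0.469
finger_force: 42.2
```

arm_command(steps=[30,0,0,0,0,30,0,0,0,0,30,0,0,0,0])

```text
time: 5.98
eef_pos: [0.4719, 0.1362, 0.1536]
tcp_rot: [1.0, 0.0, -0.0, 0.0]
contact_force: [0.4, 1.1, -0.4]
opening: 0.47
finger_force: 42.1
```

```bash
python3 - <<'E'
from h import *
s=ctrl.get_state();print(s["eef_pos"],s["finger_force"],s["contact_force"])
m=ctrl.camera_model("wrist");im=ctrl.read_camera("wrist")[:,:,::-1].copy()
cv2.imwrite("pics/w2.png",im)
cv2.imwrite("pics/t2.png",ctrl.read_camera("scene")[:,:,::-1])
E
```

```text
[0.47190844 0.13616756 0.15356475] 42.05938898026943 [ 0.41443762  1.11553024 -0.43685511]
```

View pics/w2.png

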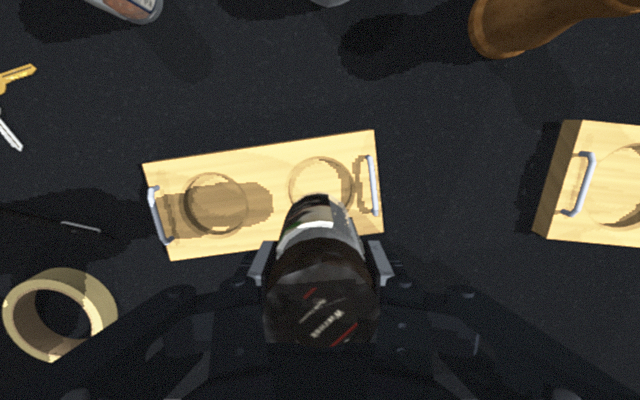

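The wrist view shows the rack's corners near (144,163), (375,130), (384,232) and (169,261), with wells at (214,205) and (321,188). The jar hangs straight. I cast these points.

```bash
python3 - <<'E'
from h import *
m=ctrl.camera_model("wrist")
for uv in [(214,205),(321,188),(144,163),(375,130),(384,232),(169,261)]: print(cast(m,uv,.022).round(4))
c=np.mean([cast(m,u,.022) for u in [(144,163),(375,130),(384,232),(169,261)]],0);print("ctr",c)
print("jar foot proj at tcp xy",proj(m,(.472,.136,.098)))
E
```

```text
[0.4611 0.2304 0.022 ]
[0.4764 0.1352 0.022 ]
[0.4987 0.2871 0.022 ]
[0.526  0.0901 0.022 ]
[0.4352 0.0779 0.022 ]
[0.4067 0.2773 0.022 ]
ctr [0.46666819 0.18308786 0.022     ]
jar foot proj at tcp xy [320.17598176 220.71588813]
```

arm_command(steps=[30,0.1,0,1,0,30,0,0,1,0,30,0,0,0.8,0,30,0,0,0.4,0,30,0,0,0.2,0,30,0,0,0,0,30,0,0,0,0])

```text
time: 6.67
eef_pos: [0.4756, 0.1362, 0.0697]
tcp_rot: [1.0, -0.0, 0.001, -0.0]
contact_force: [-0.6, 0.1, -0.8]
opening: 0.472
finger_force: 42.1
```

arm_command(steps=[30,0,0,0.06,0,30,0,0,0,0])

```text
time: 6.83
eef_pos: [0.4757, 0.1365, 0.0685]
tcp_rot: [1.0, -0.0, 0.001, -0.0]
contact_force: [0.4, 0.5, -0.8]
opening: 0.473
finger_force: 42.1
```

arm_command(steps=[30,0,0,0.06,0,30,0,0,0,0])

```text
time: 7.0
eef_pos: [0.475, 0.1365, 0.0663]
tcp_rot: [1.0, -0.0, 0.0, -0.0]
contact_force: [0.4, -0.2, -2.1]
opening: 0.47
finger_force: 42.1
```

arm_command(steps=[30,0,0,0.06,0,30,0,0,0,0,30,0,0,0,0])

```text
time: 7.25
eef_pos: [0.475, 0.1365, 0.0645]
tcp_rot: [1.0, -0.0, 0.0, -0.0]
contact_force: [-0.1, -0.0, -0.9]
opening: 0.471
finger_force: 42.4
```

arm_command(steps=[30,0,0,0.04,0,30,0,0,0,0,30,0,0,0,0])

```text
time: 7.5
eef_pos: [0.4754, 0.1366, 0.0645]
tcp_rot: [1.0, -0.0, 0.0, -0.0]
contact_force: [-1.2, -0.0, 5.8]
opening: 0.47
finger_force: 42.5
```

arm_command(steps=[30,0,0,0.04,0,30,0,0,0,0,30,0,0,0,0])

```text
time: 7.75
eef_pos: [0.476, 0.1367, 0.0642]
tcp_rot: [1.0, -0.0, 0.001, -0.0]
contact_force: [-1.4, 0.6, 7.4]
opening: 0.465
finger_force: 40.6
```

arm_command(steps=[50,0,0,0,0,54,0,0,0,0,60,0,0,0,0,75,0,0,0,0,100,0,0,0,0,100,0,0,0,0,100,0,0,0,0,100,0,0,0,0])

```text
time: 8.42
eef_pos: [0.4747, 0.1364, 0.0622]
tcp_rot: [1.0, -0.0, -0.0, 0.0]
contact_force: [0.9, 0.5, 0.1]
opening: 0.997
finger_force: 0.0
```

arm_command(steps=[100,0,0,-0.5,0,100,0,0,-1,0,100,0,0,-1,0,100,0,0,-1,0,100,0,0,-1,0,100,0,0,-1,0,100,0,0,-1,0,100,0,0,0,0])

```text
time: 9.08
eef_pos: [0.4778, 0.1368, 0.2311]
tcp_rot: [1.0, -0.0, 0.006, -0.0]
contact_force: [0.5, -0.3, 0.7]
opening: 1.002
finger_force: 0.0
```

arm_command(steps=[100,0.88,-0.82,0,0,100,0.88,-0.82,0,0,100,0.88,-0.82,0,0,100,0.88,-0.82,0,0,100,0.88,-0.82,0,0,100,0.88,-0.82,0,0,100,0.88,-0.82,0,0,100,0,0,0,0])

```text
time: 9.75
eef_pos: [0.6308, 0.2825, 0.222]
tcp_rot: [1.0, 0.001, -0.001, -0.0]
contact_force: [-1.6, -0.1, -0.0]
opening: 1.003
finger_force: 0.0
```

arm_command(steps=[100,0,0,0,0,100,0,0,0,0])

```text
time: 9.92
eef_pos: [0.6281, 0.2796, 0.2234]
tcp_rot: [1.0, -0.0, -0.001, 0.0]
contact_force: [-0.4, 0.5, 0.8]
opening: 0.998
finger_force: 0.0
```

```bash
python3 - <<'E'
from h import *
s=ctrl.get_state();print(s["eef_pos"])
m=ctrl.camera_model("wrist");im=ctrl.read_camera("wrist")[:,:,::-1].copy()
for p in [(.629,.28,.105)]:
    u=proj(m,p);print(u);cv2.drawMarker(im,tuple(int(x) for x in u),(0,255,0),0,8)
cv2.imwrite("pics/w3.png",im)
E
```

```text
[0.62807296 0.2795835  0.22339989]
[320.02055882 195.12919779]
```

View pics/w3.png

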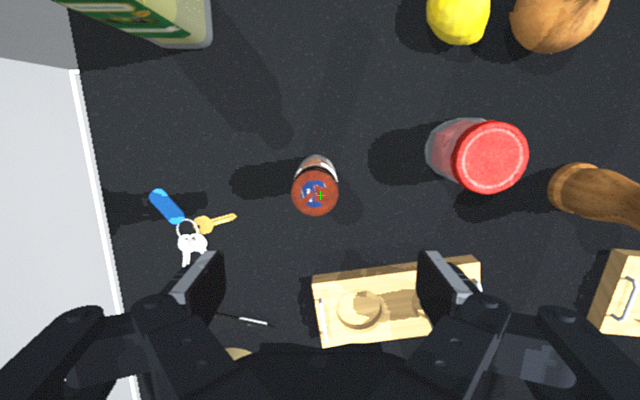

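The cap is centred at (316,192), about 2 mm off the marker. I correct that and grasp.

arm_command(steps=[100,0.1,-0.1,1,0,100,0,0,1,0,100,0,0,1,0,100,0,0,1,0,100,0,0,1,0,100,0,0,1,0,100,0,0,0.8,0,100,0,0,0,0])

```text
time: 10.63
eef_pos: [0.627, 0.2805, 0.0495]
tcp_rot: [1.0, -0.001, -0.005, 0.001]
contact_force: [-1.1, -0.5, -1.3]
opening: 1.004
finger_force: 0.0
```

arm_command(steps=[30,0,0,0,0,30,0,0,0,0,30,0,0,0,0,30,0,0,0,0,30,0,0,0,0,30,0,0,0,0,30,0,0,0,0,30,0,0,0,0])

```text
time: 11.3
eef_pos: [0.6329, 0.2829, 0.0576]
tcp_rot: [1.0, 0.0, 0.002, -0.0]
contact_force: [-0.5, 0.2, 5.7]
opening: 0.467
finger_force: 40.0
```

arm_command(steps=[30,0,0,-1,0,30,0,0,-1,0,30,0,0,-1,0,30,0,0,-1,0,30,-0.98,0.29,0,0,30,-0.98,0.29,0,0,30,-0.98,0.29,0,0,30,-0.98,0.29,0,0])

```text
time: 11.97
eef_pos: [0.5319, 0.253, 0.1547]
tcp_rot: [1.0, -0.0, -0.0, 0.0]
contact_force: [0.0, 0.2, -1.0]
opening: 0.471
finger_force: 40.6
```

arm_command(steps=[30,-0.98,0.29,0,0,30,-0.98,0.29,0,0,30,-0.98,0.29,0,0,30,0,0,0,0,30,0,0,0,0,30,0,0,0,0,30,0,0,0,0])

```text
time: 12.55
eef_pos: [0.461, 0.2319, 0.1554]
tcp_rot: [1.0, -0.0, 0.001, -0.0]
contact_force: [0.0, 1.0, -0.4]
opening: 0.47
finger_force: 40.6
```

```bash
python3 - <<'E'
from h import *
s=ctrl.get_state();print(s["eef_pos"],s["finger_force"])
m=ctrl.camera_model("wrist");im=ctrl.read_camera("wrist")[:,:,::-1].copy()
u=proj(m,(.46,.2305,.022));print(u);cv2.drawMarker(im,tuple(int(x) for x in u),(0,0,255),0,10)
cv2.imwrite("pics/w4.png",im)
E
```

```text
[0.46098033 0.23192934 0.15538802] 40.58352939784527
[322.29015615 193.57290857]
```

View pics/w4.png

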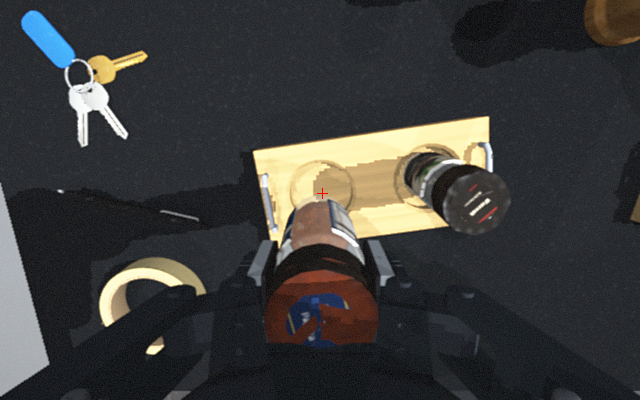

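Well at (322,190), lined up; the first jar stands upright in the other well. I lower the second.

arm_command(steps=[30,0,0,1,0,30,0,0,1,0,30,0,0,0.8,0,30,0,0,0.4,0,30,0,0,0.2,0,30,0,0,0,0,30,0,0,0,0])

```text
time: 13.18
eef_pos: [0.4608, 0.232, 0.0707]
tcp_rot: [1.0, -0.0, 0.001, -0.0]
contact_force: [0.4, -0.1, -0.3]
opening: 0.47
finger_force: 40.6
```

arm_command(steps=[30,0,0,0.06,0,30,0,0,0,0,30,0,0,0.06,0,30,0,0,0,0])

```text
time: 13.52
eef_pos: [0.46, 0.2318, 0.0673]
tcp_rot: [1.0, -0.0, 0.0, -0.0]
contact_force: [-0.5, -0.4, -0.7]
opening: 0.467
finger_force: 40.6
```

arm_command(steps=[30,0,0,0.06,0,30,0,0,0,0,30,0,0,0,0])

```text
time: 13.77
eef_pos: [0.4601, 0.2318, 0.0656]
tcp_rot: [1.0, -0.0, 0.0, -0.0]
contact_force: [0.8, -0.2, -0.1]
opening: 0.47
finger_force: 40.8
```

arm_command(steps=[30,0,0,0.04,0,30,0,0,0,0,30,0,0,0,0])

```text
time: 14.02
eef_pos: [0.4603, 0.2319, 0.0655]
tcp_rot: [1.0, -0.0, 0.0, -0.0]
contact_force: [-1.4, -0.8, 5.7]
opening: 0.472
finger_force: 41.1
```

arm_command(steps=[50,0,0,0,0,54,0,0,0,0,60,0,0,0,0,75,0,0,0,0,100,0,0,0,0,100,0,0,0,0,100,0,0,0,0,100,0,0,-0.4,0])

```text
time: 14.68
eef_pos: [0.4581, 0.2312, 0.0726]
tcp_rot: [1.0, -0.0, -0.002, 0.001]
contact_force: [-0.8, -0.8, -0.2]
opening: 1.002
finger_force: 0.0
```

arm_command(steps=[100,0,0,-1,0,100,0,0,-1,0,100,0,0,-1,0,100,0,0,-1,0,100,0,0,-1,0,100,0,0,-1,0,100,0,0,-1,0,100,0,0,-1,0])

```text
time: 15.35
eef_pos: [0.4595, 0.2317, 0.2765]
tcp_rot: [1.0, -0.0, 0.0, -0.0]
contact_force: [-0.2, 0.1, 0.2]
opening: 1.0
finger_force: 0.0
```

arm_command(steps=[100,0.55,0.92,0,0,100,0.55,0.92,0,0,100,0.55,0.92,0,0,100,0.55,0.92,0,0,100,0.55,0.92,0,0,100,0.55,0.92,0,0,100,0.55,0.92,0,0,100,0.55,0.92,0,0])

```text
time: 16.02
eef_pos: [0.5702, 0.0465, 0.2752]
tcp_rot: [1.0, -0.0, 0.0, -0.0]
contact_force: [0.0, -0.2, -0.2]
opening: 1.006
finger_force: 0.0
```

arm_command(steps=[100,0.55,0.92,0,0,100,0.55,0.92,0,0,100,0.55,0.92,0,0,100,0,0,0,0,100,0,0,0,0,100,0,0,0,0])

```text
time: 16.52
eef_pos: [0.6106, -0.021, 0.2746]
tcp_rot: [1.0, -0.0, -0.0, -0.0]
contact_force: [-0.7, 1.0, 0.8]
opening: 0.999
finger_force: 0.0
```

```bash
python3 - <<'E'
from h import *
s=ctrl.get_state();print(s["eef_pos"])
m=ctrl.camera_model("wrist");im=ctrl.read_camera("wrist")[:,:,::-1].copy()
for p in [(.611,-.02,.17),(.611,-.02,.137)]:
    u=proj(m,p);print(u);cv2.drawMarker(im,tuple(int(x) for x in u),(0,255,0),0,8)
cv2.imwrite("pics/w5.png",im)
E
```

```text
[ 0.61062655 -0.02098663  0.27460535]
[319.50565515 200.33940496]
[319.59007873 190.75818243]
```

View pics/w5.png

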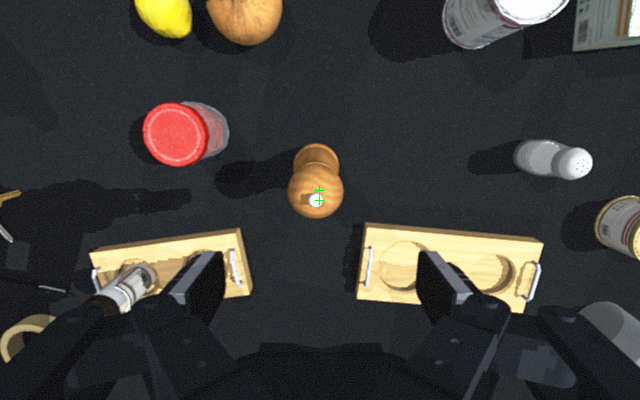

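arm_command(steps=[100,0,-0.08,1,0,100,0,0,1,0,100,0,0,1,0,100,0,0,1,0,100,0,0,1,0,100,0,0,1,0,100,0,0,0.54,0,100,0,0,0,0], squeeze=60)

```text
time: 17.23
eef_pos: [0.608, -0.0178, 0.107]
tcp_rot: [1.0, 0.001, -0.004, -0.001]
contact_force: [-1.3, -0.8, 0.1]
opening: 1.003
finger_force: 0.0
```

arm_command(steps=[40,0,0,0,0,40,0,0,0,0,40,0,0,0,0,40,0,0,0,0,40,0,0,0,0,40,0,0,0,0,40,0,0,0,0,40,0,0,0,0])

```text
time: 17.9
eef_pos: [0.6129, -0.0192, 0.1137]
tcp_rot: [1.0, -0.0, 0.003, -0.0]
contact_force: [0.3, 1.2, 6.5]
opening: 0.54
finger_force: 61.1
```

```bash
python3 - <<'E'
from h import *
s=ctrl.get_state();print(s["eef_pos"],s["finger_force"],s["contact_force"])
E
```

```text
[ 0.61286064 -0.01915864  0.11371124] 61.112616188905804 [0.31479198 1.21832304 6.45796317]
```

arm_command(steps=[40,0,0,-0.6,0,40,0,0,-0.8,0,40,0,0,-0.8,0,40,0,0,-0.8,0,40,0,0,0,0,40,-0.6,0.53,0,0,40,-0.6,0.53,0,0,40,-0.6,0.53,0,0])

```text
time: 18.57
eef_pos: [0.5646, -0.0593, 0.1841]
tcp_rot: [1.0, 0.0, -0.001, -0.0]
contact_force: [-0.1, -0.4, -2.1]
opening: 0.542
finger_force: 61.5
```

arm_command(steps=[40,-0.6,0.53,0,0,40,-0.6,0.53,0,0,40,-0.6,0.53,0,0,40,-0.6,0.53,0,0,40,-0.6,0.53,0,0,40,-0.6,0.53,0,0,40,0,0,0,0,40,0,0,0,0])

```text
time: 19.23
eef_pos: [0.4749, -0.1388, 0.1845]
tcp_rot: [1.0, -0.001, -0.001, -0.0]
contact_force: [-0.4, -0.3, -2.6]
opening: 0.541
finger_force: 61.7
```

arm_command(steps=[40,0,0,0,0,40,0,0,0,0])

```text
time: 19.4
eef_pos: [0.4762, -0.1381, 0.1854]
tcp_rot: [1.0, 0.0, -0.0, -0.0]
contact_force: [0.1, -0.8, -2.2]
opening: 0.541
finger_force: 61.7
```

```bash
python3 - <<'E'
from h import *
s=ctrl.get_state();print(s["eef_pos"],s["finger_force"])
m=ctrl.camera_model("wrist");im=ctrl.read_camera("wrist")[:,:,::-1].copy()
e=s["eef_pos"]
for p in [(.4765,-.138,.022),(.4645,-.257,.022),(e[0],e[1],.074)]:
    u=proj(m,p);print(u);cv2.drawMarker(im,tuple(int(x) for x in u),(0,0,255),0,10)
cv2.imwrite("pics/w6.png",im)
E
```

```text
[ 0.47617612 -0.13811346  0.18535875] 61.70377998205424
[320.51619925 184.6676997 ]
[441.2363114  196.58324407]
[320.70863282 198.61337592]
```

View pics/w6.png

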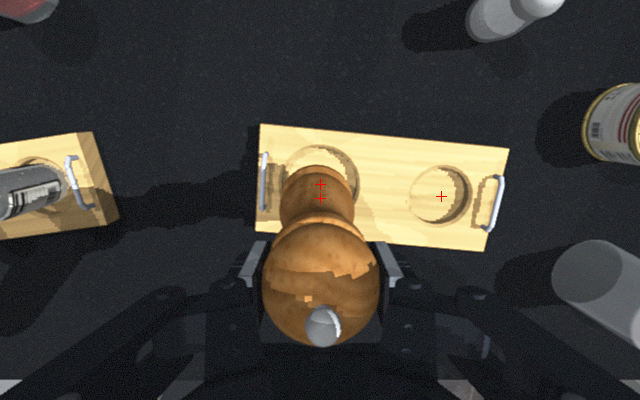

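The mill foot at (318,201) is over the wide well (321,184), allowing for its height, and the narrow well is at (440,196). Lowering.

arm_command(steps=[40,0,0,0.8,0,40,0,0,0.8,0,40,0,0,0.5,0,40,0,0,0.2,0,40,0,0,0,0,40,0,0,0,0])

```text
time: 19.95
eef_pos: [0.4764, -0.1384, 0.1287]
tcp_rot: [1.0, 0.0, 0.0, 0.0]
contact_force: [0.9, 0.4, -2.3]
opening: 0.54
finger_force: 61.7
```

arm_command(steps=[40,0,0,0.06,0,40,0,0,0,0,40,0,0,0.06,0,40,0,0,0,0])

```text
time: 20.28
eef_pos: [0.4762, -0.1387, 0.1257]
tcp_rot: [1.0, -0.0, 0.0, 0.0]
contact_force: [0.5, -0.8, -1.2]
opening: 0.545
finger_force: 61.7
```

arm_command(steps=[40,0,0,0.06,0,40,0,0,0,0,40,0,0,0,0])

```text
time: 20.53
eef_pos: [0.4759, -0.1386, 0.1238]
tcp_rot: [1.0, -0.0, -0.0, -0.0]
contact_force: [-0.3, -0.3, -1.0]
opening: 0.542
finger_force: 61.7
```

arm_command(steps=[40,0,0,0.04,0,40,0,0,0,0,40,0,0,0,0])

```text
time: 20.78
eef_pos: [0.4759, -0.1385, 0.1227]
tcp_rot: [1.0, -0.0, -0.0, -0.0]
contact_force: [-0.2, -0.3, -1.2]
opening: 0.541
finger_force: 61.7
```

arm_command(steps=[40,0,0,0.04,0,40,0,0,0,0,40,0,0,0,0])

```text
time: 21.03
eef_pos: [0.4759, -0.1386, 0.1218]
tcp_rot: [1.0, -0.0, -0.0, -0.0]
contact_force: [-0.4, -0.3, -1.6]
opening: 0.54
finger_force: 61.7
```

arm_command(steps=[40,0,0,0.03,0,40,0,0,0,0,40,0,0,0,0])

```text
time: 21.28
eef_pos: [0.4764, -0.1386, 0.1217]
tcp_rot: [1.0, -0.0, 0.0, 0.0]
contact_force: [0.2, 0.9, 1.9]
opening: 0.54
finger_force: 62.2
```

arm_command(steps=[56,0,0,0,0,60,0,0,0,0,66,0,0,0,0,80,0,0,0,0,100,0,0,0,0,100,0,0,0,0,100,0,0,0,0,100,0,0,-0.4,0])

```text
time: 21.95
eef_pos: [0.4745, -0.1378, 0.1293]
tcp_rot: [1.0, -0.0, -0.002, -0.001]
contact_force: [0.3, 0.5, -0.7]
opening: 1.001
finger_force: 0.0
```

arm_command(steps=[100,0,0,-1,0,100,0,0,-1,0,100,0,0,-1,0,100,0,0,-1,0,100,0,0,0,0,100,0.86,0.86,0,0,100,0.86,0.86,0,0,100,0.86,0.86,0,0])

```text
time: 22.62
eef_pos: [0.5411, -0.2036, 0.2316]
tcp_rot: [1.0, 0.0, 0.0, 0.0]
contact_force: [0.2, -0.4, -0.4]
opening: 1.0
finger_force: 0.0
```

arm_command(steps=[100,0.86,0.86,0,0,100,0.86,0.86,0,0,100,0.86,0.86,0,0,100,0.86,0.86,0,0,100,0,0,0,0,100,0,0,0,0,100,0,0,0,0])

```text
time: 23.2
eef_pos: [0.6259, -0.2886, 0.2305]
tcp_rot: [1.0, -0.0, -0.001, -0.001]
contact_force: [-0.2, 0.1, 0.5]
opening: 0.999
finger_force: 0.0
```

```bash
python3 - <<'E'
from h import *
s=ctrl.get_state();print(s["eef_pos"])
m=ctrl.camera_model("wrist");im=ctrl.read_camera("wrist")[:,:,::-1].copy()
for p in [(.627,-.29,.09)]:
    u=proj(m,p);print(u);cv2.drawMarker(im,tuple(int(x) for x in u),(0,0,255),0,8)
cv2.imwrite("pics/w7.png",im)
for q in [(320,190),(330,190),(320,200)]: print(q,cast(m,q,.085).round(4))
E
```

```text
[ 0.62588477 -0.28855188  0.23049039]
[322.34182165 189.06479181]
(320, 190) [ 0.6249 -0.2879  0.085 ]
(330, 190) [ 0.6249 -0.2971  0.085 ]
(320, 200) [ 0.6154 -0.2879  0.085 ]
```

View pics/w7.png

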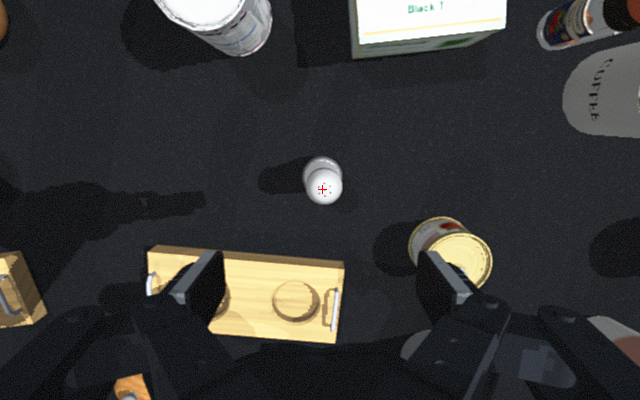

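The cap is at (324,187), so about +2 mm in x and -3 mm in y from the tool.

arm_command(steps=[100,0.08,0.12,1,0,100,0,0,1,0,100,0,0,1,0,100,0,0,1,0,100,0,0,1,0,100,0,0,1,0,100,0,0,1,0,100,0,0,0.1,0], squeeze=35)

```text
time: 23.92
eef_pos: [0.6247, -0.2889, 0.0484]
tcp_rot: [1.0, 0.0, -0.004, -0.003]
contact_force: [-1.4, 0.7, -1.1]
opening: 1.0
finger_force: 0.0
```

arm_command(steps=[20,0,0,0,0,20,0,0,0,0,20,0,0,0,0,20,0,0,0,0,20,0,0,0,0,20,0,0,0,0,20,0,0,0,0,20,0,0,0,0])

```text
time: 24.58
eef_pos: [0.6299, -0.2925, 0.0565]
tcp_rot: [1.0, -0.0, 0.002, 0.001]
contact_force: [-1.6, 2.3, 6.1]
opening: 0.38
finger_force: 33.5
```

arm_command(steps=[20,0,0,0,0,20,0,0,0,0])

```text
time: 24.75
eef_pos: [0.63, -0.2925, 0.0565]
tcp_rot: [1.0, -0.0, 0.002, 0.001]
contact_force: [0.8, 2.0, 6.0]
opening: 0.384
finger_force: 33.6
```

arm_command(steps=[20,0,0,-0.6,0,20,0,0,-0.8,0,20,0,0,-0.8,0,20,0,0,-0.8,0,20,-0.82,-0.17,0,0,20,-0.82,-0.17,0,0,20,-0.82,-0.17,0,0,20,-0.82,-0.17,0,0])

```text
time: 25.42
eef_pos: [0.5453, -0.2749, 0.1292]
tcp_rot: [1.0, 0.0, -0.0, 0.0]
contact_force: [-0.4, -0.5, -1.6]
opening: 0.381
finger_force: 33.6
```

arm_command(steps=[20,-0.82,-0.17,0,0,20,-0.82,-0.17,0,0,20,-0.82,-0.17,0,0,20,-0.82,-0.17,0,0,20,0,0,0,0,20,0,0,0,0,20,0,0,0,0])

```text
time: 26.0
eef_pos: [0.465, -0.2585, 0.1294]
tcp_rot: [1.0, -0.0, 0.001, 0.001]
contact_force: [-0.1, 0.9, -1.1]
opening: 0.379
finger_force: 33.7
```

```bash
python3 - <<'E'
from h import *
s=ctrl.get_state();print(s["eef_pos"],s["finger_force"])
m=ctrl.camera_model("wrist");im=ctrl.read_camera("wrist")[:,:,::-1].copy()
e=s["eef_pos"]
for p in [(.4645,-.257,.022),(e[0],e[1],.074)]:
    u=proj(m,p);print(u);cv2.drawMarker(im,tuple(int(x) for x in u),(0,0,255),0,10)
cv2.imwrite("pics/w8.png",im)
E
```

```text
[ 0.4650149  -0.25854502  0.12938258] 33.65261586066481
[318.57949352 200.6874186 ]
[320.68136205 220.73420921]
```

View pics/w8.png

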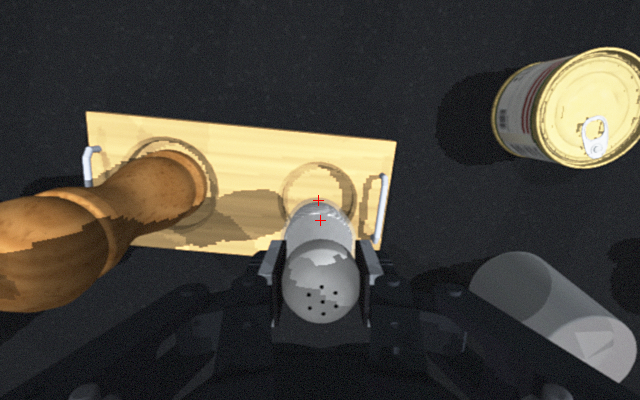

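```bash
python3 - <<'E'
from h import *
m=ctrl.camera_model("wrist");e=ctrl.get_state()["eef_pos"]
print(proj(m,(e[0],e[1],.153)),proj(m,(e[0]+.022,e[1],.103)),proj(m,(e[0]+.02,e[1],.075)))
print("foot far edge",cast(m,(320,201),.074),cast(m,(320,201),.090))
print("rim",cast(m,(317.5,199),.022),"cap",cast(m,(321,282),.153))
E
```

```text
[321.2128012  282.44746262] [320.81552028 199.51088352] [320.67094073 191.17472581]
foot far edge [ 0.47857551 -0.25816057  0.074     ] [ 0.48290511 -0.25815089  0.09      ]
rim [ 0.46617646 -0.25617775  0.022     ] cap [ 0.46546674 -0.25849983  0.153     ]
```

The cap projects where it should and the foot edge fits an upright shaker. I nudge about 1-2 mm and lower.

arm_command(steps=[20,0.05,-0.06,0.8,0,20,0,0,0.8,0,20,0,0,0.5,0,20,0,0,0.2,0,20,0,0,0,0,20,0,0,0,0])

```text
time: 26.55
eef_pos: [0.4662, -0.2568, 0.0713]
tcp_rot: [1.0, -0.0, 0.0, 0.0]
contact_force: [0.1, 0.9, -1.4]
opening: 0.383
finger_force: 33.7
```

arm_command(steps=[20,0,0,0.06,0,20,0,0,0,0,20,0,0,0.06,0,20,0,0,0,0])

```text
time: 26.88
eef_pos: [0.4659, -0.2567, 0.0685]
tcp_rot: [1.0, -0.0, 0.0, 0.0]
contact_force: [0.3, -0.3, -1.7]
opening: 0.38
finger_force: 33.7
```

arm_command(steps=[20,0,0,0.06,0,20,0,0,0,0,20,0,0,0,0])

```text
time: 27.13
eef_pos: [0.4656, -0.2565, 0.0665]
tcp_rot: [1.0, -0.0, -0.0, -0.0]
contact_force: [-0.2, -0.1, -1.5]
opening: 0.383
finger_force: 33.7
```

arm_command(steps=[20,0,0,0.04,0,20,0,0,0,0,20,0,0,0,0])

```text
time: 27.38
eef_pos: [0.4656, -0.2565, 0.0655]
tcp_rot: [1.0, -0.0, -0.0, -0.0]
contact_force: [-0.6, -0.2, -0.4]
opening: 0.379
finger_force: 33.7
```

arm_command(steps=[20,0,0,0.04,0,20,0,0,0,0,20,0,0,0,0])

```text
time: 27.63
eef_pos: [0.4657, -0.2566, 0.0646]
tcp_rot: [1.0, -0.0, 0.0, 0.0]
contact_force: [0.2, -0.4, -0.9]
opening: 0.38
finger_force: 33.7
```

arm_command(steps=[20,0,0,0.03,0,20,0,0,0,0,20,0,0,0,0])

```text
time: 27.88
eef_pos: [0.4661, -0.2567, 0.0646]
tcp_rot: [1.0, -0.0, 0.0, 0.0]
contact_force: [-0.9, 2.0, 3.5]
opening: 0.383
finger_force: 34.5
```

Seated. I release slowly, rise straight up, move aside and check.

arm_command(steps=[40,0,0,0,0,44,0,0,0,0,50,0,0,0,0,65,0,0,0,0,90,0,0,0,0,90,0,0,0,0,90,0,0,0,0,90,0,0,-0.4,0])

```text
time: 28.55
eef_pos: [0.4643, -0.2555, 0.072]
tcp_rot: [1.0, -0.0, -0.002, -0.001]
contact_force: [0.6, -0.2, -0.3]
opening: 0.904
finger_force: 0.0
```

arm_command(steps=[90,0,0,-1,0,90,0,0,-1,0,90,0,0,-1,0,90,0,0,-1,0,90,0,0,-1,0,90,0,0,-1,0,90,0,0,-1,0,90,0,0,0,0])

```text
time: 29.22
eef_pos: [0.468, -0.2584, 0.2563]
tcp_rot: [1.0, -0.0, 0.005, 0.004]
contact_force: [0.9, -1.1, 1.2]
opening: 0.901
finger_force: 0.0
```

arm_command(steps=[90,0,0.9,0,0,90,0,0.9,0,0,90,0,0.9,0,0,90,0,0.9,0,0,90,0,0.9,0,0,90,0,0.9,0,0,90,0,0.9,0,0,90,0,0.9,0,0])

```text
time: 29.88
eef_pos: [0.4654, -0.4374, 0.2486]
tcp_rot: [1.0, -0.0, -0.0, -0.0]
contact_force: [-0.3, -0.1, 0.6]
opening: 0.903
finger_force: 0.0
```

arm_command(steps=[90,0,0,0,0,90,0,0,0,0])

```text
time: 30.05
eef_pos: [0.4652, -0.4371, 0.2483]
tcp_rot: [1.0, -0.001, -0.0, -0.001]
contact_force: [0.7, -0.6, -0.5]
opening: 0.9
finger_force: 0.0
```

```bash
python3 - <<'E'
from h import *
t=ctrl.read_camera("top")[:,:,::-1];s=ctrl.read_camera("scene")[:,:,::-1]
a=cv2.resize(t[130:290,150:470],(640,320));b=cv2.resize(s[90:330,170:490],(373,280))
o=np.zeros((600,640,3),np.uint8);o[:320]=a;o[320:,:373]=b;cv2.imwrite("pics/f.png",o)
print(ctrl.get_state()["eef_pos"])
E
```

```text
[ 0.46552573 -0.4357667   0.24848608]
```

View pics/f.png

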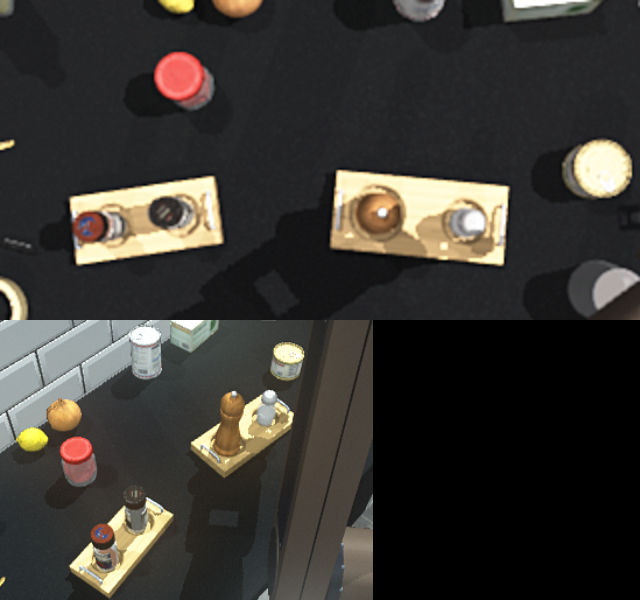

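All four stand upright in their wells: jars at (95,225) and (170,212), mill at (380,212), salt at (467,222). The jam jar and tin have not moved.

```bash
python3 -c "
from plant import ctrl
print(ctrl.sign_off())"
```

```text
the job is handed in; nothing more can be done
None
```

The job is handed in after about 30 s: both spice jars are in the rack and the mill and salt shaker are in the cruet stand, all upright in the last camera views, with the jam jar and tin left where they were.

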